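# Snap a food-box lid shut corner by corner

### The arm

A 6-joint arm with a two-finger parallel gripper is mounted at the origin on a cart in front of the work surface, level with it; the furniture and walls round the work are solid. World frame = base frame: x ahead of the robot, y to its left, z up, the work surface at z = 0. Lengths are in m, angles in degrees, forces in N, time in s.
With the tool pointing down it reaches from about 0.3 to 0.75 m from the base axis. Payload 8.5 kg.
Tool frame: the origin (TCP) lies at the very end of the fingers, on their centre line; the grasp point (between the pads) lies 19 mm behind it; y points along the fingers, z is the direction in which the jaws open and shut, and the axes are right-handed (so a half turn about y gives the same grasp; the last joint's range is limited). The gripper opens to 85 mm and grips with 20 to 120 N. Pads are 22 mm wide; open, the fingers measure 114 mm over their backs; the gripper's body (76 mm by 85 mm) begins 54 mm behind the grasp point. The pads swing forward as they close: fully open they stand 13 mm farther back than shut.
Start: joints at [54.929, 21.807, 74.336, -0, 83.858, -12.336], TCP at [0.213, 0.507, 0.231] pointing down, gripper open.
Joint ranges: [-178.18, 178.18], [-50.72, 133.34], [12.68, 142.11], [-81.47, 261.47], [9.98, 163.14], [-165.26, 165.26]. Speed limits (degrees/s): [136.94, 136.94, 180, 180, 180, 180].

### API

Orientations are given as a 3x3 rotation matrix whose columns are the frame's x, y, z axes.
In Python, from rig import env gives the robot as it stands. The module is installed in compiled form; this text tells all that it offers.
- The arm moves only by the tool servo_tool, never from a script. Its argument "rows" is one flat list of numbers, 7 for each row, row after row: the opening, from 0 (shut) to 1 (fully open), then the shift along the world's x, y, z in m, then the turn, a rotation vector about the world's x, y, z in degrees. A call has 1 to 10 rows; each row shifts and turns the commanded pose from where the row before left it; what a row does not reach is not made up. A row lasts 1/12 s, in which the tool goes at most 41.7 mm and 7.16 degrees, less where a joint would pass 70% of its speed; a pose out of reach is approached as far as the arm can. A call with a gripper value outside its range is refused whole. The fingers move at their own pace and stop on an object; "force" is the grip in N (left out, the last holds). Time passes only in rows, so rows that do not move let the fingers close. It gives the time, the measured TCP pose, the force and the opening at its end, in the units of the state.
- env.observe(): the state, without advancing time (a new reading comes with each control period).
- env.get_image(name): name is "scene" or "side" or "wrist"; returns the picture (400x640x3 uint8, red, green, blue); there is no depth.
- env.camera_model(name): a dict with "camera_matrix" (3x3 intrinsics, pixels), "k1" (the pictures are not rectified: a ray, as slopes to the right and down, at radius r is drawn at 1 + k1 r^2 times it, then the intrinsics apply), "R" (3x3) and "t" (3): a world point X has camera coordinates R X + t; the wrist camera has in their place "mount" (4x4, takes a point from camera to tool coordinates, whose origin is the TCP and whose axes are the tool frame's). Camera axes: x right, y down, z forward; pixel columns grow to the right and rows downward; lengths in m; the calibration is good to about 2 mm. A picture is of the moment at which its call begins: read the wrist's pose just before it. camera_model takes no time and is no camera call.
- env.close_job(): hands the job in, once; it reports no verdict.
The state is a dict: "time_s": time; "q": joint angles; "qvel": joint speeds; "joint_efforts": joint torques, N m; "position": TCP position; "tool_rot": TCP orientation; "ft_force": force on the tool from outside, world axes, zero at the start; "wrist_torque": the same for the moment, N m; "grip_width": finger opening in m.
Only numpy, scipy, OpenCV 4.12 (cv2) and the standard library are available. Lean on these libraries where they do the work, as an engineer would, in place of code of your own. Each camera call takes 0.05 s, during which the arm holds its last target.

### The job

The lid of the food box with the eggs is only laid on and all four of its corners are sprung up: with a fingertip, press down each corner of its rim until it clicks and stays flat, so that the box is shut all round. Do not pick up or tip the box or shove it about, and leave the box of garlic, whose lid is already shut, and everything else on the worktop where they are.

Things in the scene. Friction and masses are not known exactly. Their poses are not given: they have to be found in the camera images.
- egg_box: Clear plastic food box of six brown eggs, its soft orange lid only laid on: the four corners stand up. 114 (its x) x 156 (its y) x 86 mm high when shut; loose, 0.5 to 0.75 kg. Origin: centre of the underside, z up; its front (-x) faces the robot within 0.6 rad. The lid's middle and the middles of its sides are already seated; pressing there shuts nothing.
- garlic_box: Second clear food box, same size and same orange lid, holding two white garlic bulbs. Its lid is already shut all round, all corners flat: leave it alone. Loose. Origin: centre of the underside. The two boxes stand side by side, either may be the left one, with at least 80 mm between them.
- egg_box_corner1 (a joint): Fold of the front left (box -x, +y) corner of the egg box's lid, rad: 0.22 to 0.26 as found (tip about 7 mm up), near 0 when shut. Folds on a diagonal 30 mm inward of the rounded tip, each corner by itself. Pressed near the tip it resists with 6 to 10 N, clicks over a bead on the box, when the force drops, and stays under 0.02 by itself; let go before, it springs up. 25 N does no harm.
- egg_box_corner1_press (a point): Top of the lid's rim at the front left (box -x, +y) corner of the egg box, 9 mm inward of the rounded tip: the place to press straight down. Moves with the corner: about 91 mm above the worktop when up (the tip 93 mm), 86 mm when shut. The rim is 9 mm wide, 2 mm higher than the panel inside it.
- egg_box_corner2 (a joint): Fold of the front right (box -x, -y) corner of the egg box's lid, rad: 0.22 to 0.26 as found (tip about 7 mm up), near 0 when shut. Folds on a diagonal 30 mm inward of the rounded tip, each corner by itself. Pressed near the tip it resists with 6 to 10 N, clicks over a bead on the box, when the force drops, and stays under 0.02 by itself; let go before, it springs up. 25 N does no harm.
- egg_box_corner2_press (a point): Top of the lid's rim at the front right (box -x, -y) corner of the egg box, 9 mm inward of the rounded tip: the place to press straight down. Moves with the corner: about 91 mm above the worktop when up (the tip 93 mm), 86 mm when shut. The rim is 9 mm wide, 2 mm higher than the panel inside it.
- egg_box_corner3 (a joint): Fold of the back right (box +x, -y) corner of the egg box's lid, rad: 0.22 to 0.26 as found (tip about 7 mm up), near 0 when shut. Folds on a diagonal 30 mm inward of the rounded tip, each corner by itself. Pressed near the tip it resists with 6 to 10 N, clicks over a bead on the box, when the force drops, and stays under 0.02 by itself; let go before, it springs up. 25 N does no harm.
- egg_box_corner3_press (a point): Top of the lid's rim at the back right (box +x, -y) corner of the egg box, 9 mm inward of the rounded tip: the place to press straight down. Moves with the corner: about 91 mm above the worktop when up (the tip 93 mm), 86 mm when shut. The rim is 9 mm wide, 2 mm higher than the panel inside it.
- egg_box_corner4 (a joint): Fold of the back left (box +x, +y) corner of the egg box's lid, rad: 0.22 to 0.26 as found (tip about 7 mm up), near 0 when shut. Folds on a diagonal 30 mm inward of the rounded tip, each corner by itself. Pressed near the tip it resists with 6 to 10 N, clicks over a bead on the box, when the force drops, and stays under 0.02 by itself; let go before, it springs up. 25 N does no harm.
- egg_box_corner4_press (a point): Top of the lid's rim at the back left (box +x, +y) corner of the egg box, 9 mm inward of the rounded tip: the place to press straight down. Moves with the corner: about 91 mm above the worktop when up (the tip 93 mm), 86 mm when shut. The rim is 9 mm wide, 2 mm higher than the panel inside it.
- garlic_left: Single loose garlic bulb, 56 mm across and 56 mm high. Bystander, to be left alone. Origin: centre of its underside.
- artichoke_a: Loose green globe artichoke, 72 x 68 x 69 mm high. Bystander, to be left alone. Origin: centre of its underside.
- artichoke_b: Loose green globe artichoke, 67 x 71 x 69 mm high. Bystander, to be left alone. Origin: centre of its underside.
- spoon_wood: Loose wooden spoon lying flat, 330 x 46 x 15 mm, length along its x. Bystander, to be left alone. Origin: centre of its underside.
- spoon_tea: Loose metal teaspoon lying flat, 132 x 28 x 11 mm, length along its x. Bystander, to be left alone. Origin: centre of its underside.
- spice_tall: Loose glass spice jar with a dark cap, 41 mm across, 105 mm high. Bystander, to be left alone. Origin: centre of its underside.
- kitchen_timer: Loose round white wind-up kitchen timer lying on its back, 69 mm across, 43 mm high. Bystander, to be left alone. Origin: centre of its underside.

How it is judged:
By the outcome, as a careful person would: the job done as asked, in the order asked, and still so for the second after the job is handed in, with the robot touching nothing.
It also fails if it takes over 45 s, if anything falls off the work surface, if the arm or the gripper's body presses on something with over 40 N, if the wrist force passes 120 N, or if a joint passes its speed limit or range.

## Working session

There is one attempt and no reset: what is moved stays moved. The work goes in short steps, Python scripts to look and compute and a tool call to move; the robot and the scene stay as the last step left them, time stands still between calls to the robot, and variables do not carry over. Pictures are saved under pics/ and viewed, and the job is handed in when it is done.

Besides the shell and the picture viewer there is one more tool, called after "Call:" in YAML: its name, and indented under it one key for each argument. servo_tool: Moves the arm, as the interface text tells. Its arguments: {"type":"object","properties":{"rows":{"type":"array","items":{"type":"number"}},"force":{"type":"number"}},"required":["rows"]}

```bash
mkdir -p pics; python3 - <<'E'
from rig import env
import cv2
s=env.observe(); print(s)
for n in ["scene","side","wrist"]:
    im=env.get_image(n); cv2.imwrite(f"pics/{n}0.png",im[:,:,::-1]); print(n,env.camera_model(n))
E
```

```text
{'time_s': 0.0, 'q': array([ 5.49290482e+01,  2.18410804e+01,  7.43879833e+01,  2.69838031e-03,
        8.38570611e+01, -1.23336918e+01]), 'qvel': array([ 0.04063241,  0.01814143, -0.05475828,  0.05670655, -0.0144273 ,
       -0.06302144]), 'joint_efforts': array([ 2.63804059e-04, -4.48440635e+01, -2.31285936e+01, -1.10766148e-04,
        4.53890490e-03,  2.67489028e-06]), 'position': array([0.21236979, 0.50701201, 0.23069192]), 'tool_rot': array([[ 9.22284809e-01, -9.02024865e-04,  3.86509919e-01],
       [-3.86510798e-01, -1.20334253e-03,  9.22284097e-01],
       [-3.66819362e-04, -9.99998869e-01, -1.45846689e-03]]), 'ft_force': array([-0.29121944,  0.22914886, -0.40333291]), 'wrist_torque': array([-0.0056498 ,  0.01410316, -0.03665958]), 'grip_width': 0.08527697300518534}
scene {'camera_matrix': array([[385.738038  ,   0.        , 318.24232333],
       [  0.        , 385.738038  , 206.9591082 ],
       [  0.        ,   0.        ,   1.        ]]), 'k1': -0.009505807359588283, 'R': array([[ 0.20614689, -0.97849574,  0.00703868],
       [-0.86224904, -0.1850478 , -0.47146994],
     
[... 361 characters left out ...]
  [-0.26913074,  0.32397134, -0.90697917],
       [ 0.62047585, -0.66192452, -0.42055398]]), 't': array([0.50956815, 0.18769918, 1.35590322])}
wrist {'camera_matrix': array([[359.97400413,   0.        , 318.43718991],
       [  0.        , 359.97400413, 197.48362856],
       [  0.        ,   0.        ,   1.        ]]), 'k1': -0.08001665687876715, 'mount': array([[ 6.52888826e-04,  9.48016609e-01,  3.18220180e-01,
        -8.32609189e-02],
       [ 1.05734009e-03, -3.18220724e-01,  9.48016061e-01,
        -1.41991143e-01],
       [ 9.99999228e-01, -2.82482140e-04, -1.21013872e-03,
         6.86485488e-04],
       [ 0.00000000e+00,  0.00000000e+00,  0.00000000e+00,
         1.00000000e+00]])}
```

View pics/scene0.png

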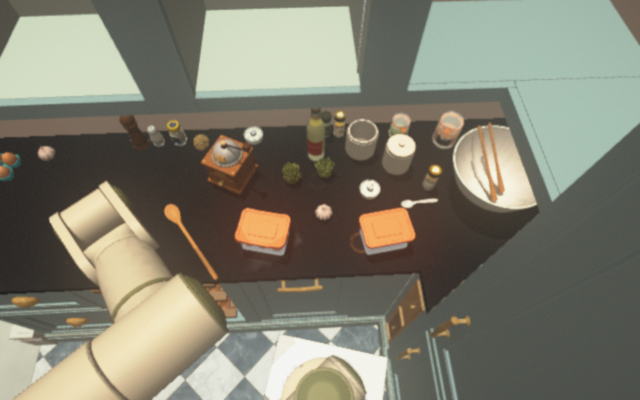

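View pics/side0.png

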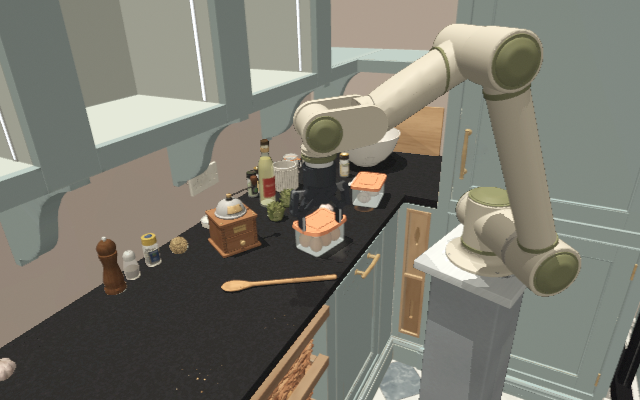

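View pics/wrist0.png

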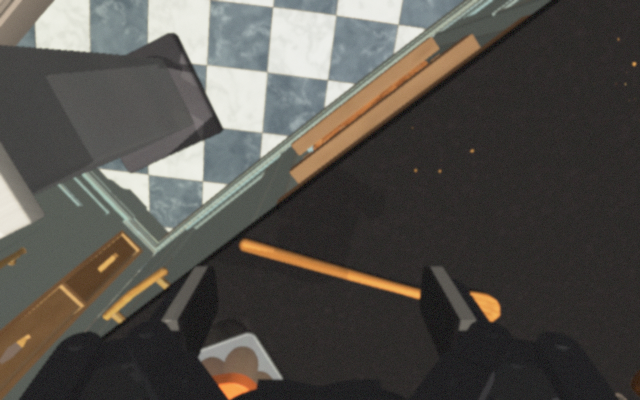

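The scene picture shows two orange-lidded boxes, at about (263,230) and (387,230). The wrist picture shows brown contents in the left one. I'll zoom in to confirm and measure the lids.

```bash
cat > h.py <<'E'
import numpy as np, cv2
def unproj(m,uv,z,R=None,t=None):
    K=m["camera_matrix"];k=m["k1"];R=m.get("R",R);t=m.get("t",t)
    uv=np.atleast_2d(uv).astype(float)
    d=cv2.undistortPoints(uv[:,None],K,np.array([k,0,0,0.]))[:,0]
    d=np.c_[d,np.ones(len(d))]@R; c=-R.T@t
    return c+d*((z-c[2])/d[:,2])[:,None]
def proj(m,X,R=None,t=None):
    R=m.get("R",R);t=m.get("t",t)
    return cv2.projectPoints(np.atleast_2d(X).astype(float),cv2.Rodrigues(R)[0],t,m["camera_matrix"],np.array([m["k1"],0,0,0.]))[0][:,0]
def wristRt(m,pos,rot):
    M=m["mount"];T=np.eye(4);T[:3,:3]=rot;T[:3,3]=pos
    W=np.linalg.inv(T@M);return W[:3,:3],W[:3,3]
def omask(im):
    h=cv2.cvtColor(im,cv2.COLOR_RGB2HSV);return cv2.inRange(h,(3,140,150),(20,255,255))
E
python3 - <<'E'
import cv2,numpy as np
from rig import env
from h import *
im=cv2.imread("pics/scene0.png")[:,:,::-1].copy();m=env.camera_model("scene")
M=omask(im);n,l,st,_=cv2.connectedComponentsWithStats(M)
for i in range(1,n):
    if st[i,4]>500:
        c,_=cv2.findContours((l==i).astype(np.uint8),0,2)
        P=unproj(m,c[0][:,0],0.088)[:,:2]
        r=cv2.minAreaRect((P*1000).astype(np.float32));print(st[i],r)
a=cv2.resize(im[195:265,220:310],None,fx=6,fy=6,interpolation=2);b=cv2.imread("pics/side0.png")[150:260,280:400];b=cv2.resize(b,None,fx=5,fy=5)
cv2.imwrite("pics/a.png",a[:,:,::-1]);cv2.imwrite("pics/b.png",b)
E
```

```text
[ 359  207   57   41 1716] ((511.7568359375, -96.33279418945312), (117.36561584472656, 159.17970275878906), 23.178281784057617)
[ 235  208   56   41 1747] ((428.1600646972656, 276.9729919433594), (119.50008392333984, 158.6959686279297), 1.5695058107376099)
```

View pics/a.png

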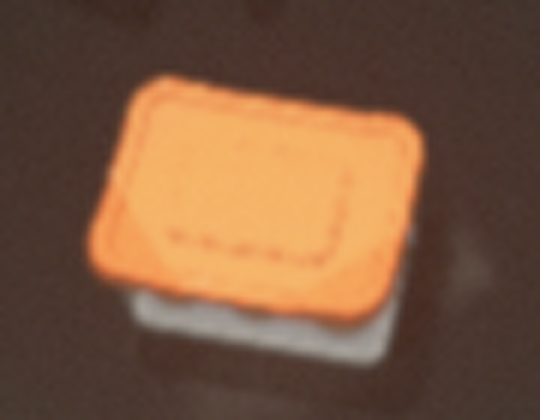

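View pics/b.png

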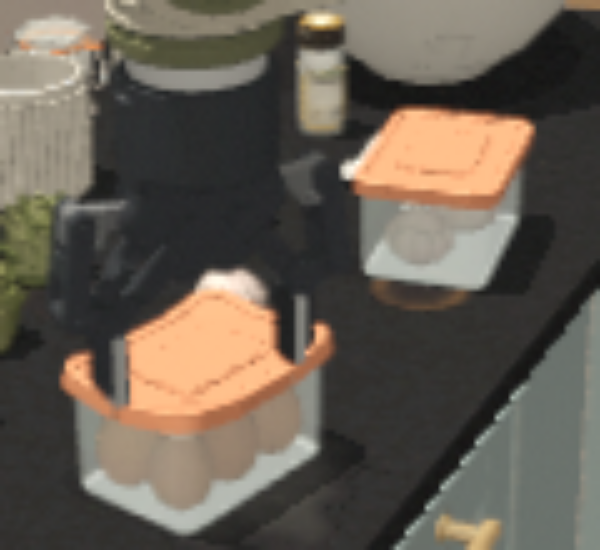

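The eggs are in the left box, centred near (0.428, 0.277) with a yaw of about 1.6°. Next I'll move above it with the fingers shut and refine with the wrist camera.

Call:
servo_tool:
  rows: [0,0.0268,-0.0257,0,0,0,2.27,0,0.0268,-0.0257,0,0,0,2.27,0,0.0268,-0.0257,0,0,0,2.27,0,0.0268,-0.0257,0,0,0,2.27,0,0.0268,-0.0257,0,0,0,2.27,0,0.0268,-0.0257,0,0,0,2.27,0,0.0268,-0.0257,0,0,0,2.27,0,0.0268,-0.0257,0,0,0,2.27,0,0.0268,-0.0257,0,0,0,2.27,0,0.0268,-0.0257,0,0,0,2.27]
  force: 60

```text
time_s: 0.98
position: [0.4815, 0.2487, 0.2312]
tool_rot: [[1.0, -0.0, -0.001], [0.001, -0.0, 1.0], [-0.0, -1.0, -0.0]]
ft_force: [1.2, 0.6, -0.3]
grip_width: 0.0001
```

Call:
servo_tool:
  rows: [0,0,0,0,0,0,0,0,0,0,0,0,0,0,0,0,0,0,0,0,0]

```text
time_s: 1.23
position: [0.4801, 0.2504, 0.2311]
tool_rot: [[1.0, -0.001, 0.001], [-0.001, 0.0, 1.0], [-0.001, -1.0, 0.0]]
ft_force: [0.4, 0.5, -0.1]
grip_width: -0.0001
```

```bash
python3 - <<'E'
import cv2,numpy as np
from rig import env
from h import *
s=env.observe();print(s["time_s"],s["position"],s["tool_rot"].round(3),s["grip_width"],s["q"].round(1),s["ft_force"])
m=env.camera_model("wrist");im=env.get_image("wrist");sc=env.get_image("scene");cv2.imwrite("pics/scene1.png",sc[:,:,::-1])
cv2.imwrite("pics/wrist1.png",im[:,:,::-1])
R,t=wristRt(m,s["position"],s["tool_rot"])
M=omask(im);n,l,st,_=cv2.connectedComponentsWithStats(M)
for i in range(1,n):
    if st[i,4]>500:
        c,_=cv2.findContours((l==i).astype(np.uint8),0,2);c=max(c,key=len)
        P=unproj(m,c[:,0],0.088,R,t)[:,:2]
        r=cv2.minAreaRect((P*1000).astype(np.float32));print(st[i],r)
E
```

```text
1.2333 [0.48014541 0.2503918  0.23107234] [[ 1.    -0.001  0.001]
 [-0.001  0.     1.   ]
 [-0.001 -1.     0.   ]] -0.0001340720907296911 [ 15.   21.   75.7   0.   83.4 -74.9] [ 0.39038828  0.50653154 -0.06212287]
[ 526    0  114  164 2513] ((391.8392333984375, 476.33929443359375), (175.65972900390625, 25.709367752075195), 44.97712326049805)
[  253    45   202   148 13621] ((429.9731140136719, 278.25897216796875), (113.60698699951172, 155.54898071289062), 1.2859256267547607)
[   0  162   46  101 2511] ((515.5906372070312, -19.434234619140625), (46.28599166870117, 103.36590576171875), 72.59335327148438)
[ 485  299  137   69 3997] ((644.7576904296875, 493.12274169921875), (147.67376708984375, 70.39168548583984), 77.21170043945312)
```

View pics/wrist1.png

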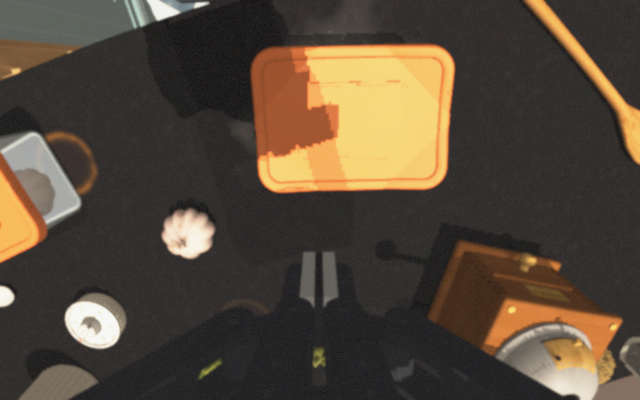

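The wrist picture shows the egg lid at pixels (253–455, 45–193). That puts its centre at (0.430, 0.278) with a yaw of 1.3°, and the shut fingertips at (318, 275). Press points are about (±47, ±68) mm in the box frame. I'll start with corner 1, at (0.3815, 0.345).

Call:
servo_tool:
  rows: [0,-0.0197,0.0189,-0.0242,0,0,0,0,-0.0197,0.0189,-0.0242,0,0,0,0,-0.0197,0.0189,-0.0242,0,0,0,0,-0.0197,0.0189,-0.0242,0,0,0,0,-0.0197,0.0189,-0.0242,0,0,0,0,0,0,0,0,0,0,0,0,0,0,0,0,0]

```text
time_s: 1.92
position: [0.38, 0.3459, 0.1097]
tool_rot: [[1.0, -0.002, -0.003], [0.003, -0.001, 1.0], [-0.002, -1.0, -0.001]]
ft_force: [1.1, 0.5, 0.1]
grip_width: -0.0
```

Call:
servo_tool:
  rows: [0,0,0,-0.008,0,0,0,0,0,0,-0.006,0,0,0,0,0,0,-0.004,0,0,0,0,0,0,0,0,0,0]

```text
time_s: 2.25
position: [0.3824, 0.3444, 0.0919]
tool_rot: [[1.0, -0.0, 0.002], [-0.002, 0.0, 1.0], [-0.0, -1.0, 0.0]]
ft_force: [0.6, -0.8, 0.3]
grip_width: -0.0001
```

```bash
python3 - <<'E'
import cv2
from rig import env
s=env.observe();print(s["time_s"],s["position"],s["ft_force"])
cv2.imwrite("pics/w2.png",env.get_image("wrist")[:,:,::-1])
cv2.imwrite("pics/s2.png",cv2.resize(env.get_image("side")[170:270,270:370,::-1],None,fx=5,fy=5))
E
```

```text
2.25 [0.38241697 0.34438365 0.09186269] [ 0.62747689 -0.76393307  0.29958284]
```

View pics/w2.png

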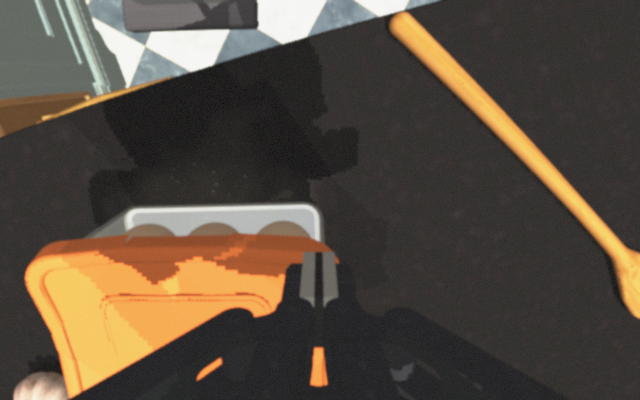

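View pics/s2.png

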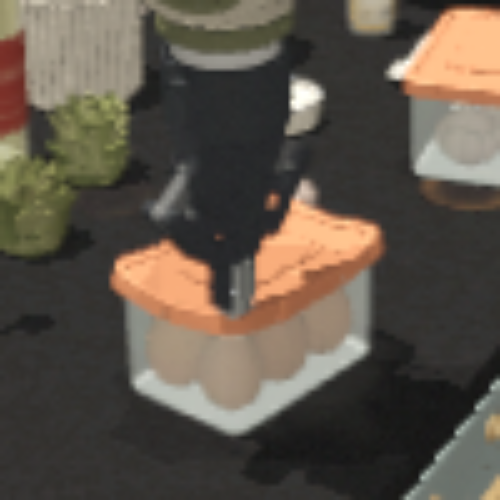

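The wrist picture shows the fingertip at (318, 260), right over the lid corner (its edge is near (335, 262)), just short of contact. Pressing now.

Call:
servo_tool:
  rows: [0,0,0,-0.002,0,0,0,0,0,0,-0.002,0,0,0]

```text
time_s: 2.52
position: [0.382, 0.3451, 0.089]
tool_rot: [[1.0, 0.0, 0.001], [-0.001, 0.002, 1.0], [0.0, -1.0, 0.002]]
ft_force: [-5.9, 3.2, 9.4]
grip_width: 0.0004
```

Call:
servo_tool:
  rows: [0,0,0,-0.001,0,0,0,0,0,0,-0.001,0,0,0]

```text
time_s: 2.68
position: [0.3821, 0.3451, 0.0867]
tool_rot: [[1.0, 0.0, 0.001], [-0.001, 0.001, 1.0], [0.0, -1.0, 0.001]]
ft_force: [-1.4, 1.3, 2.1]
grip_width: -0.0003
```

Call:
servo_tool:
  rows: [0,0,0,-0.001,0,0,0,0,0,0,0,0,0,0]

```text
time_s: 2.85
position: [0.3821, 0.3449, 0.0855]
tool_rot: [[1.0, 0.0, 0.001], [-0.001, 0.001, 1.0], [0.0, -1.0, 0.001]]
ft_force: [-1.5, 1.8, 5.6]
grip_width: -0.0002
```

Corner 1 clicked: the force went from 9.4 to 2.1 N, then rose against the stop. I'll seat it 1 mm deeper, lift and move to corner 2.

Call:
servo_tool:
  rows: [0,0,0,-0.001,0,0,0,0,0,0,0,0,0,0]

```text
time_s: 3.02
position: [0.3821, 0.345, 0.085]
tool_rot: [[1.0, 0.001, 0.001], [-0.001, 0.001, 1.0], [0.001, -1.0, 0.001]]
ft_force: [-3.4, 1.1, 10.2]
grip_width: -0.0001
```

Call:
servo_tool:
  rows: [0,0,0,0.015,0,0,0,0,0,0,0.012,0,0,0,0,0.001,-0.034,0,0,0,0,0,0.001,-0.034,0,0,0,0,0,0.001,-0.034,0,0,0,0,0,0,-0.034,0,0,0,0,0,0,0,0,0,0,0,0,0,0,0,0,0,0]

```text
time_s: 3.68
position: [0.3854, 0.2075, 0.1114]
tool_rot: [[1.0, 0.0, 0.004], [-0.004, -0.0, 1.0], [0.0, -1.0, -0.0]]
ft_force: [-0.5, 0.2, 0.0]
grip_width: -0.0001
```

```bash
python3 - <<'E'
import cv2
from rig import env
s=env.observe();print(s["time_s"],s["position"],s["ft_force"])
cv2.imwrite("pics/w3.png",env.get_image("wrist")[:,:,::-1])
cv2.imwrite("pics/s3.png",cv2.resize(env.get_image("side")[170:270,270:370,::-1],None,fx=5,fy=5))
E
```

```text
3.6833 [0.3853747  0.20749497 0.11138418] [-0.46914948  0.20981922  0.02770321]
```

View pics/w3.png

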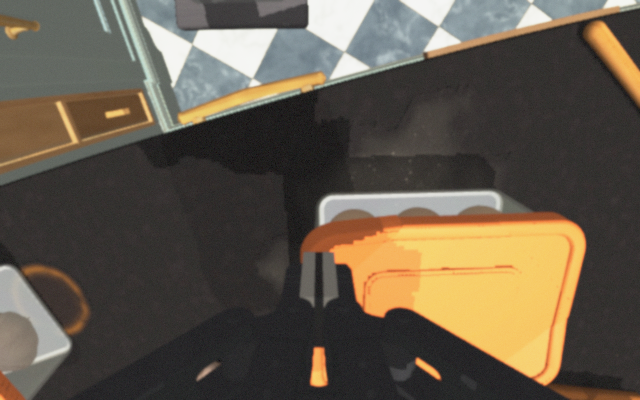

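View pics/s3.png

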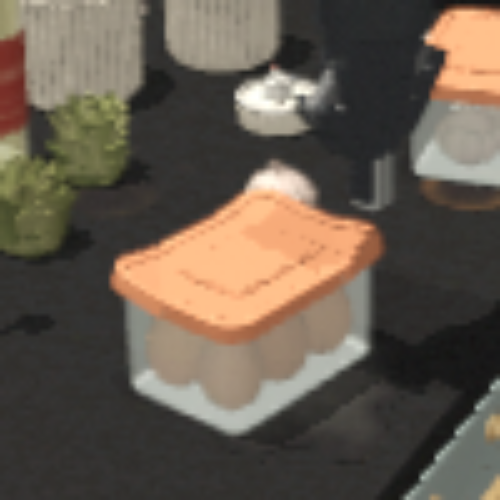

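The side view shows corner 1 (bottom, (230, 330)) now flat and the others still up. The fingertip is above corner 2.

Call:
servo_tool:
  rows: [0,0,0,-0.008,0,0,0,0,0,0,-0.007,0,0,0,0,0,0,-0.004,0,0,0,0,0,0,-0.002,0,0,0,0,0,0,-0.001,0,0,0]

```text
time_s: 4.2
position: [0.384, 0.2087, 0.0886]
tool_rot: [[1.0, -0.003, -0.001], [0.001, -0.001, 1.0], [-0.003, -1.0, -0.001]]
ft_force: [-5.4, -4.2, 7.7]
grip_width: -0.0001
```

Call:
servo_tool:
  rows: [0,0,0,-0.001,0,0,0,0,0,0,-0.001,0,0,0]

```text
time_s: 4.37
position: [0.3844, 0.2089, 0.0869]
tool_rot: [[1.0, -0.001, -0.0], [0.0, -0.001, 1.0], [-0.001, -1.0, -0.001]]
ft_force: [-0.7, -0.3, 2.2]
grip_width: 0.0
```

Call:
servo_tool:
  rows: [0,0,0,-0.001,0,0,0,0,0,0,-0.001,0,0,0]

```text
time_s: 4.53
position: [0.3848, 0.2089, 0.0852]
tool_rot: [[1.0, -0.001, 0.0], [-0.0, -0.0, 1.0], [-0.001, -1.0, -0.0]]
ft_force: [-4.2, -1.5, 9.4]
grip_width: -0.0002
```

Call:
servo_tool:
  rows: [0,0,0,-0.001,0,0,0,0,0,0,0,0,0,0]

```text
time_s: 4.7
position: [0.3848, 0.2089, 0.0848]
tool_rot: [[1.0, -0.0, 0.0], [-0.0, -0.0, 1.0], [-0.0, -1.0, -0.0]]
ft_force: [-5.5, -2.1, 13.6]
grip_width: -0.0001
```

Corner 2 clicked too. On to corner 3.

Call:
servo_tool:
  rows: [0,0,0,0.015,0,0,0,0,0,0,0.012,0,0,0,0,0.031,0.001,0,0,0,0,0,0.031,0.001,0,0,0,0,0,0.032,0,0,0,0,0,0,0,0,0,0,0,0,0,0,0,0,0,0]

```text
$.rows: bad value
```

```bash
python3 - <<'E'
import cv2
from rig import env
s=env.observe();print(s["time_s"],s["position"],s["ft_force"])
cv2.imwrite("pics/w4.png",env.get_image("wrist")[:,:,::-1])
cv2.imwrite("pics/s4.png",cv2.resize(env.get_image("side")[170:270,270:370,::-1],None,fx=5,fy=5))
E
```

```text
4.7 [0.38475561 0.2088895  0.08481014] [-5.46277271 -2.06358016 13.56460767]
```

View pics/w4.png

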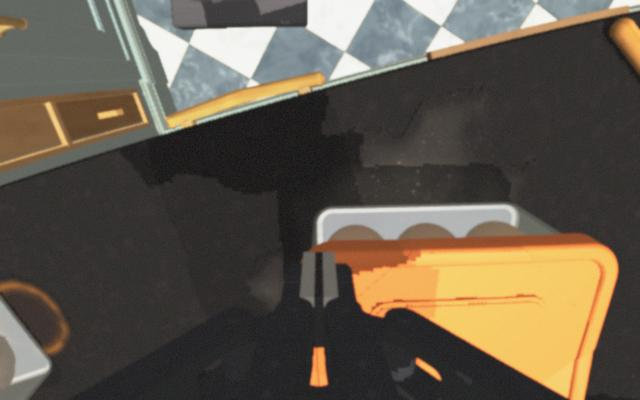

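View pics/s4.png

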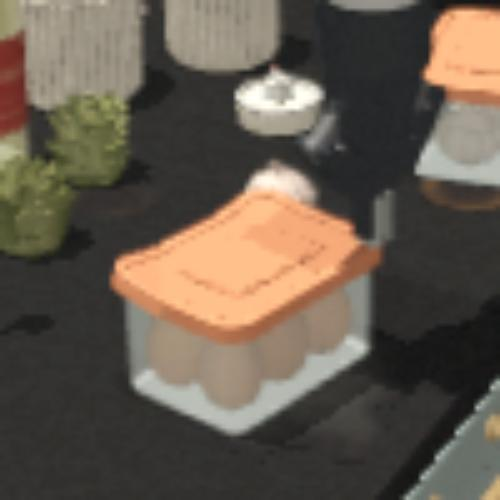

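The call was refused because I miscounted the numbers in a row. The pictures show the finger still on corner 2, which is flat. I'll resend the move.

Call:
servo_tool:
  rows: [0,0,0,0.015,0,0,0,0,0,0,0.012,0,0,0,0,0.031,0.001,0,0,0,0,0,0.031,0.001,0,0,0,0,0,0.032,0,0,0,0,0,0,0,0,0,0,0,0,0,0,0,0,0,0,0]

```text
time_s: 5.38
position: [0.48, 0.2107, 0.1106]
tool_rot: [[1.0, -0.0, 0.001], [-0.001, 0.0, 1.0], [-0.0, -1.0, 0.0]]
ft_force: [-0.2, 0.7, -0.6]
grip_width: -0.0
```

```bash
python3 - <<'E'
import cv2
from rig import env
s=env.observe();print(s["time_s"],s["position"],s["ft_force"])
cv2.imwrite("pics/w4.png",env.get_image("wrist")[:,:,::-1])
cv2.imwrite("pics/s4.png",cv2.resize(env.get_image("side")[170:270,270:370,::-1],None,fx=5,fy=5))
E
```

```text
5.3833 [0.48004407 0.21072605 0.11060171] [-0.227737    0.68426404 -0.61107201]
```

View pics/w4.png

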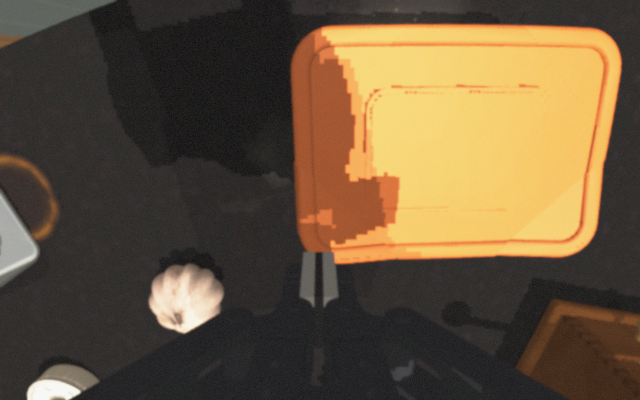

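View pics/s4.png

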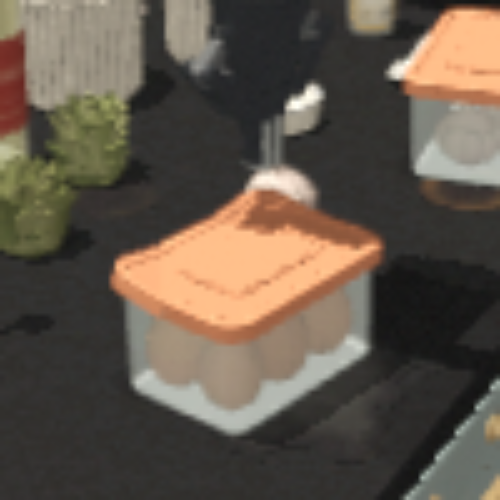

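```bash
python3 - <<'E'
import cv2,numpy as np
from rig import env
from h import *
s=env.observe();m=env.camera_model("wrist");im=cv2.imread("pics/w4.png")[:,:,::-1].copy()
R,t=wristRt(m,np.array([0.48004,0.21073,0.1106]),s["tool_rot"])
M=omask(im);M[:,:250]=0
h=cv2.cvtColor(im,cv2.COLOR_RGB2HSV);M=cv2.inRange(h,(3,140,100),(25,255,255));M[:,:270]=0;M[275:]=0
n,l,st,_=cv2.connectedComponentsWithStats(M);i=1+st[1:,4].argmax()
c,_=cv2.findContours((l==i).astype(np.uint8),0,2);c=max(c,key=len)
for z in(.086,.09):
  P=unproj(m,c[:,0],z,R,t)[:,:2];print(st[i],cv2.minAreaRect((P*1000).astype(np.float32)))
E
```

```text
[  291    23   331   242 47203] ((430.8818359375, 279.30853271484375), (115.23970794677734, 158.82765197753906), 1.3199914693832397)
[  291    23   331   242 47203] ((430.0762023925781, 277.6884765625), (112.47447204589844, 155.01649475097656), 1.3199995756149292)
```

The box hasn't moved: centre about (0.430, 0.278), yaw 1.3°. The finger is over corner 3, so I'll press.

Call:
servo_tool:
  rows: [0,0,0,-0.008,0,0,0,0,0,0,-0.007,0,0,0,0,0,0,-0.004,0,0,0,0,0,0,-0.002,0,0,0,0,0,0,-0.001,0,0,0]

```text
time_s: 5.9
position: [0.4788, 0.2104, 0.0893]
tool_rot: [[1.0, -0.0, 0.0], [-0.0, -0.001, 1.0], [-0.0, -1.0, -0.001]]
ft_force: [-0.4, -3.0, 6.4]
grip_width: 0.0003
```

Call:
servo_tool:
  rows: [0,0,0,-0.001,0,0,0,0,0,0,-0.001,0,0,0]

```text
time_s: 6.07
position: [0.4792, 0.2103, 0.0876]
tool_rot: [[1.0, 0.001, 0.0], [-0.0, -0.001, 1.0], [0.001, -1.0, -0.001]]
ft_force: [0.5, -2.3, 3.1]
grip_width: 0.0004
```

Call:
servo_tool:
  rows: [0,0,0,-0.001,0,0,0,0,0,0,-0.001,0,0,0]

```text
time_s: 6.23
position: [0.4792, 0.2107, 0.0854]
tool_rot: [[1.0, 0.001, 0.001], [-0.001, -0.0, 1.0], [0.001, -1.0, -0.0]]
ft_force: [0.1, -3.0, 7.9]
grip_width: -0.0002
```

Call:
servo_tool:
  rows: [0,0,0,-0.001,0,0,0,0,0,0,0,0,0,0]

```text
time_s: 6.4
position: [0.4793, 0.2106, 0.085]
tool_rot: [[1.0, 0.001, 0.0], [-0.0, -0.0, 1.0], [0.001, -1.0, -0.0]]
ft_force: [-2.4, -2.4, 11.5]
grip_width: 0.0001
```

Corner 3 clicked. Corner 4 next.

Call:
servo_tool:
  rows: [0,0,0,0.015,0,0,0,0,0,0,0.012,0,0,0,0,-0.001,0.034,0,0,0,0,0,-0.001,0.034,0,0,0,0,0,-0.001,0.034,0,0,0,0,0,0,0.034,0,0,0,0,0,0,0,0,0,0,0,0,0,0,0,0,0,0]

```text
time_s: 7.07
position: [0.4752, 0.3482, 0.1105]
tool_rot: [[1.0, -0.001, -0.002], [0.002, -0.0, 1.0], [-0.001, -1.0, -0.0]]
ft_force: [-1.2, -0.4, -0.0]
grip_width: -0.0004
```

Call:
servo_tool:
  rows: [0,0,0,-0.008,0,0,0,0,0,0,-0.007,0,0,0,0,0,0,-0.004,0,0,0,0,0,0,-0.002,0,0,0,0,0,0,-0.001,0,0,0]

```text
time_s: 7.48
position: [0.4764, 0.3462, 0.0894]
tool_rot: [[1.0, 0.0, 0.002], [-0.002, 0.0, 1.0], [0.0, -1.0, 0.0]]
ft_force: [-1.1, 0.1, 6.6]
grip_width: -0.0001
```

Call:
servo_tool:
  rows: [0,0,0,-0.001,0,0,0,0,0,0,-0.001,0,0,0]

```text
time_s: 7.65
position: [0.4767, 0.3465, 0.0878]
tool_rot: [[1.0, 0.001, 0.002], [-0.002, 0.001, 1.0], [0.001, -1.0, 0.001]]
ft_force: [1.2, 2.6, 3.5]
grip_width: -0.0
```

Call:
servo_tool:
  rows: [0,0,0,-0.001,0,0,0,0,0,0,-0.001,0,0,0]

```text
time_s: 7.82
position: [0.4766, 0.3465, 0.0855]
tool_rot: [[1.0, 0.001, 0.001], [-0.001, 0.001, 1.0], [0.001, -1.0, 0.001]]
ft_force: [2.3, 1.0, 6.8]
grip_width: 0.0001
```

Call:
servo_tool:
  rows: [0,0,0,-0.001,0,0,0,0,0,0,0,0,0,0]

```text
time_s: 7.98
position: [0.4767, 0.3466, 0.0851]
tool_rot: [[1.0, 0.002, 0.001], [-0.001, 0.0, 1.0], [0.002, -1.0, 0.0]]
ft_force: [1.0, -0.6, 8.8]
grip_width: 0.0003
```

Corner 4 gave the same click. I'll lift off and look.

Call:
servo_tool:
  rows: [0,0,0,0.02,0,0,0,0,0,0,0.035,0,0,0,0,0.01,-0.02,0.03,0,0,0,0,0.01,-0.02,0.03,0,0,0,0,0.01,-0.02,0.02,0,0,0,0,0,0,0,0,0,0,0,0,0,0,0,0,0]

```text
time_s: 8.57
position: [0.5064, 0.2858, 0.2195]
tool_rot: [[1.0, 0.0, 0.003], [-0.003, 0.0, 1.0], [0.0, -1.0, 0.0]]
ft_force: [-0.5, -0.5, -0.5]
grip_width: 0.0004
```

```bash
python3 - <<'E'
import cv2,numpy as np
from rig import env
from h import *
s=env.observe();print(s["time_s"],s["position"],s["ft_force"])
m=env.camera_model("wrist");im=env.get_image("wrist");sc=env.get_image("scene")
cv2.imwrite("pics/w5.png",im[:,:,::-1]);cv2.imwrite("pics/sc5.png",sc[:,:,::-1])
cv2.imwrite("pics/s5.png",cv2.resize(env.get_image("side")[150:270,270:400,::-1],None,fx=5,fy=5))
R,t=wristRt(m,s["position"],s["tool_rot"])
M=omask(im);n,l,st,_=cv2.connectedComponentsWithStats(M);i=1+st[1:,4].argmax()
c,_=cv2.findContours((l==i).astype(np.uint8),0,2);c=max(c,key=len)
print(st[i],cv2.minAreaRect((unproj(m,c[:,0],.085,R,t)[:,:2]*1000).astype(np.float32)))
E
```

```text
8.5667 [0.5063528  0.2858039  0.21945134] [-0.49144749 -0.45053665 -0.52077301]
[  199     3   215   162 19716] ((430.2621154785156, 278.9755859375), (114.1360855102539, 154.6968231201172), 1.407213568687439)
```

View pics/w5.png

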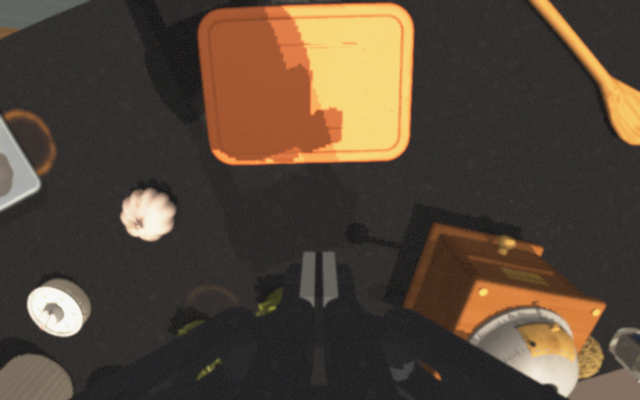

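View pics/s5.png

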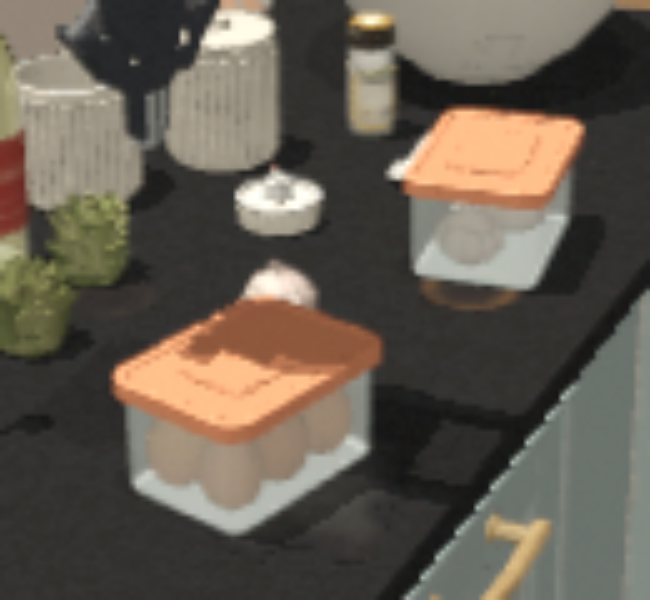

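View pics/sc5.png

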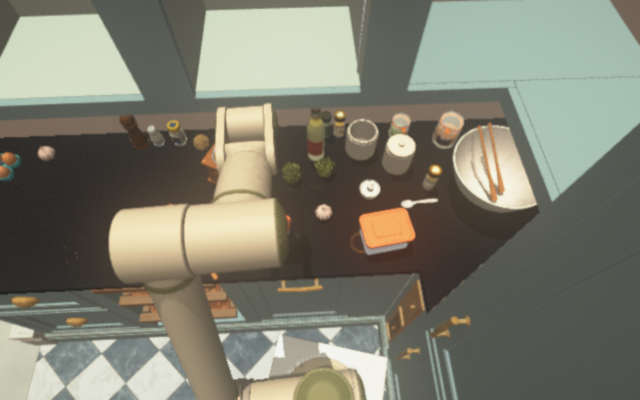

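The side view shows the egg-box lid as flat as the garlic box's. In the wrist view the rim is even all round, with no corner facets left. The box measures (0.430, 0.279) at 1.4°, so it hasn't moved, and nothing is being touched. Handing in.

```bash
python3 -c "
from rig import env
print(env.close_job())"
```

```text
the job is handed in; nothing more can be done
None
```

The egg box is shut all round: I pressed its four lid corners down one by one with the closed fingertips, in the order 1, 2, 3, 4.

- **Clicks:** at each corner the force rose to 6–9 N and then dropped to 2–3.5 N. It rose again once the rim sat flat at about 86 mm, and no reading went above 14 N.
- **Lid afterwards:** the last side and wrist pictures show it flat with an even rim, like the garlic box's lid.
- **Box position:** it measured (0.430, 0.279) at 1.4° yaw, against (0.430, 0.278) at 1.3° before pressing, so it has not moved within measuring accuracy.
- **Everything else:** the garlic box and the other things I could see look undisturbed by eye. The arm hid part of the worktop in the last scene picture, and I did not measure these things.

The arm was clear of everything at hand-in, with about 8.7 s used. One move call was refused because I miscounted its numbers. Nothing moved then, and I sent it again. No check failed or disagreed.

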